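Lift a spice jar out of a tippy two-cup stand

ROBOT

A 6-joint arm with a two-finger parallel gripper is mounted at the origin on a cart in front of the work surface, level with it; the furniture and walls round the work are solid. World frame = base frame: x ahead of the robot, y to its left, z up, the work surface at z = 0. Lengths are in m, angles in rad, forces in N, time in s.
With the tool pointing down it reaches from about 0.35 to 0.875 m from the base axis. Payload 4.2 kg.
Tool frame: the origin (TCP) lies at the very end of the fingers, on their centre line; the grasp point (between the pads) lies 19 mm behind it; z points along the fingers, y is the line along which they close (so a half turn about z gives the same grasp; the last joint's range is limited). The gripper opens to 85 mm and grips with 20 to 120 N. Pads are 22 mm wide; open, the fingers measure 114 mm over their backs; the gripper's body (76 mm by 85 mm) begins 54 mm behind the grasp point. The pads swing forward as they close: fully open they stand 13 mm farther back than shut.
Start: joints at [-0.953, 0.385, 0.008, 0, -1.194, -0.259], TCP at [0.219, -0.585, 0.231] pointing down, gripper open.
Joint ranges: [-3.14, 3.14], [-1.21, 2.06], [-1.07, 1.41], [-3.16, 2.05], [-2.99, -0.16], [-3.1, 3.1]. Speed limits (rad/s): [2.79, 2.79, 3.14, 3.14, 3.14, 3.14].

INTERFACE

Orientations are given as a unit quaternion [x, y, z, w].
In Python, from bench import bot gives the robot as it stands. The module is installed in compiled form; this text tells all that it offers.
- The arm moves only by the tool jog_arm, never from a script. Its argument "plan" is a list of rows, each a list of 4 numbers: the shift along the tool's x, y, z in m, then the turn about the tool's z in degrees. In form: [[dx, dy, dz, spin], ...]. A call has exactly 8 rows; each row is the pose to reach, as a shift and turn from the pose commanded when the call began, along the tool's axes at that moment; what a row does not reach only later rows make up. A row lasts 1/12 s, in which the tool goes at most 41.7 mm and 7.16 degrees, less where a joint would pass 70% of its speed; a pose out of reach is approached as far as the arm can. A call with a gripper value outside its range is refused whole. "hand" is the opening, from 0 (shut) to 1 (fully open), set as the call begins (left out, the last holds). The fingers move at their own pace and stop on an object; "newtons" is the grip in N (left out, the last holds). Time passes only in rows, so rows that repeat a pose let the fingers close, or fill a call up. It gives the time, the measured TCP pose, the force, the opening and the grip force at its end, in the units of the state.
- bot.state(): the state, without advancing time (a new reading comes with each control period).
- bot.grab_frame(name): name is "side" or "top" or "wrist"; returns a dict with "pixels" (480x640x3 uint8, blue, green, red), "range_z" (480x640 float32, m along the optical axis (not along the pixel's ray), 0 where there is no reading), "fx", "fy", "cx", "cy" (pixels), "rvec" (rotation vector, rad) and "tvec" (3), from world to camera coordinates, as OpenCV has them. Camera axes: x right, y down, z forward; pixel columns grow to the right and rows downward; lengths in m; the calibration is good to about 2 mm. A picture is of the moment at which its call begins.
- bot.sign_off(): hands the job in; it is judged then, once.
The state is a dict: "clock": time; "qpos": joint angles; "dq": joint speeds; "effort": joint torques, N m; "ee_pos": TCP position; "ee_rot": TCP orientation; "contact_force": force on the tool from outside, world axes, zero at the start; "moment": the same for the moment, N m; "gripper_width": finger opening in m; "grasp_force": force on a finger pad.
Only numpy, scipy, OpenCV 4.12 (cv2) and the standard library are available. Lean on these libraries where they do the work, as an engineer would, in place of code of your own. Each camera call takes 0.05 s, during which the arm holds its last target. There are 200 camera calls.

TASK

Take the black-capped spice jar out of the light two-cup stand, drawing it straight up so that the stand neither tips nor gets dragged along, and set it down upright, wholly on the round cork mat, without dropping it. Leave the dropper bottle in its cup of the stand.

Things in the scene. Friction and masses are not known exactly. Their poses are not given: they have to be found in the camera images.
- jar_center (a point): Centre (on the axis, 52.5 mm above its underside) of the spice jar to move: upright, round, 41 mm across, 105 mm tall, 0.11 kg, blue and white label, black cap of the same width on its top 21 mm; z up. It stands loose on the floor of one cup of the stand; its top 49 mm rise above the rim, free to grip. A similar jar standing alone on the worktop is not meant.
- stand: Light (0.09 kg), easily tipped stand: bamboo foot 62 (its x) x 160 (its y) x 8 mm and two round white cups on stems, at y = +42 and -42 mm of its frame, 45 mm inside, 50 mm outside, floor 45 and rim 101 mm above the worktop. Origin: centre of the foot's underside; z up. Turned up to 0.5 rad from its y along world y. Either cup may hold the jar, the other the dropper bottle.
- dropper_bottle: small amber bottle with a black dropper bulb, 33 mm in diameter and 102 mm tall, standing loose in the other cup of the stand; origin at the centre of its underside, z up. It stays there.
- mat: round flat cork mat lying fixed on the worktop, 120 mm in diameter, 8 mm thick; origin at the centre of its underside, its upper face 8 mm above it. (Wall cabinets hang over the back of the worktop, from about x = 0.57 m on and 0.46 m up: swing the arm round in front of them.)

How it is judged:
By the outcome, as a careful person would: the job done as asked, in the order asked, and still so for the second after the job is handed in, with the robot touching nothing.
It also fails if it takes over 53 s, if anything falls off the work surface, if the arm or the gripper's body presses on something with over 40 N, if the wrist force passes 120 N, or if a joint passes its speed limit or range.

## Working session

There is one attempt and no reset: what is moved stays moved. The work goes in short steps, Python scripts to look and compute and a tool call to move; the robot and the scene stay as the last step left them, time stands still between calls to the robot, and variables do not carry over. Pictures are saved under pics/ and viewed, at most 10 in all, crops included, and the job is handed in when it is done.

Besides the shell and the picture viewer there is one more tool, called after ">>>" as name([rows], argument=value, ...), one row to a line, values as JSON. jog_arm: Moves the arm, as the interface text tells. Its arguments: {"type":"object","properties":{"plan":{"type":"array"},"hand":{"type":"number"},"newtons":{"type":"number"}},"required":["plan"]}

```bash
mkdir -p pics; cat > h.py <<'E'
import numpy as np, cv2
from bench import bot
def grab(n):
    f=bot.grab_frame(n); np.savez(f'{n}.npz',**f); return f
def pts(f):
    """world xyz per pixel from depth"""
    R=cv2.Rodrigues(np.array(f['rvec'],float))[0]; t=np.array(f['tvec'],float).ravel()
    z=f['range_z'].astype(float); v,u=np.indices(z.shape)
    c=np.stack([(u-f['cx'])/f['fx']*z,(v-f['cy'])/f['fy']*z,z],-1)
    return (c-t)@R
E
python3 - <<'E'
from h import *
for n in('top','side'):
    f=grab(n); cv2.imwrite(f'pics/{n}0.png',f['pixels'])
s=bot.state(); print({k:np.round(v,3) for k,v in s.items()})
E
```

```text
{'clock': np.float64(0.1), 'qpos': array([-0.953,  0.385,  0.007, -0.   , -1.194, -0.259]), 'dq': array([ 0.001, -0.002,  0.001,  0.003,  0.001,  0.001]), 'effort': array([ 0.0000e+00, -3.9332e+01,  1.8893e+01,  4.1980e+00, -3.0000e-03,
        0.0000e+00]), 'ee_pos': array([ 0.219, -0.585,  0.23 ]), 'ee_rot': array([-0.178,  0.984,  0.001, -0.   ]), 'contact_force': array([-0.938,  0.228,  0.419]), 'moment': array([0.02 , 0.01 , 0.022]), 'grasp_force': np.float64(0.0), 'gripper_width': np.float64(0.085)}
```

View pics/top0.png

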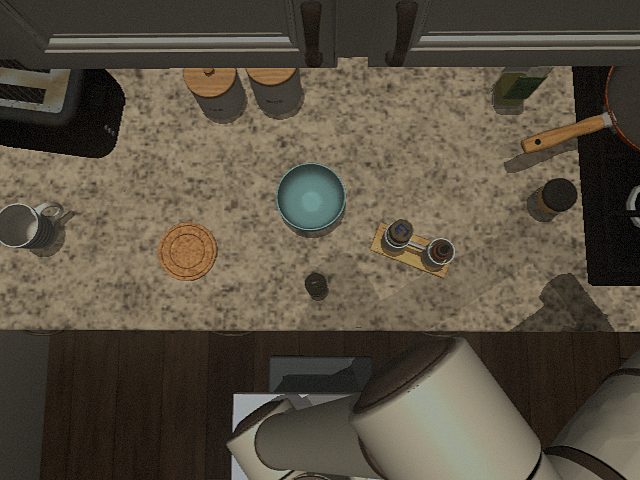

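View pics/side0.png

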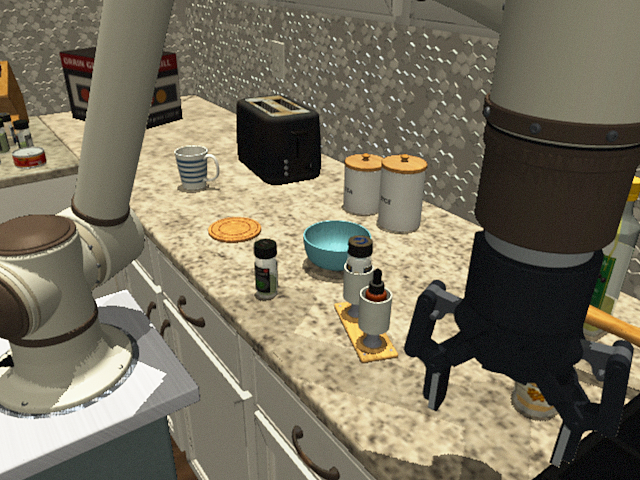

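The top view shows the mat at (188,251), the target jar at about (400,231), the dropper bottle at (440,250), the bowl at (311,197) and the lone jar at (316,286). The side view agrees: the jar is in the rear, left cup and the bottle in the front one.

```bash
python3 - <<'E'
from h import *
def load(n): return dict(np.load(n+'.npz'))
f=load('top'); P=pts(f); U=np.indices(P.shape[:2])[::-1]
def box(a,b,c,d):
    m=np.zeros(P.shape[:2],bool); m[c:d,a:b]=1; return m
def rep(name,m):
    p=P[m]; (x,y),r=cv2.minEnclosingCircle(p[:,:2].astype(np.float32)); print(name,m.sum(),'mean',p.mean(0).round(4),'circ',round(x,4),round(y,4),round(r,4))
z=P[...,2]
print('table z',np.median(z[box(230,270,240,290)]))
rep('mat',box(150,225,215,288)&(z>.005)&(z<.02))
rep('jartop',box(375,425,205,262)&(z>.143)&(z<.16))
rep('bottop',box(422,460,230,275)&(z>.13))
rep('lone',box(295,335,265,310)&(z>.09))
rep('bowl',box(270,350,155,240)&(z>.03)); print('bowl h',z[box(270,350,155,240)].max())
hsv=cv2.cvtColor(f['pixels'],cv2.COLOR_BGR2HSV)
m=box(360,465,215,285)&(z>.004)&(z<.013)
rect=cv2.minAreaRect(P[m][:,:2].astype(np.float32)); print('foot',rect, cv2.boxPoints(rect).round(3).tolist())
g=load('side'); P=pts(g); z=P[...,2]
rep('s jartop',box(340,380,230,260)&(z>.147)&(z<.156)&(P[...,0]<.6))
rep('s rim jarcup',box(340,380,250,285)&(z>.098)&(z<.104))
rep('s bot',box(365,390,265,300)&(z>.12))
rep('s mat',box(200,270,210,250)&(z>.004)&(z<.012))
E
```

```text
table z 0.0014579448093399552
mat 2808 mean [0.4298 0.2581 0.0094] circ 0.4281 0.2559 0.1024
jartop 422 mean [ 0.4484 -0.1557  0.1512] circ 0.4488 -0.1562 0.0203
bottop 60 mean [ 0.4029 -0.2092  0.2527] circ 0.3558 -0.1337 0.1241
lone 395 mean [ 0.3569 -0.0048  0.1237] circ 0.3344 -0.0127 0.0454
bowl 1316 mean [0.5432 0.0089 0.0661] circ 0.4428 -0.0014 0.1536
bowl h 1.0892088858154858
foot ((0.4342882037162781, -0.19697818160057068), (0.21143990755081177, 0.1406669318675995), 89.91271209716797) [[0.36399999260902405, -0.30300000309944153], [0.5040000081062317, -0.30300000309944153], [0.5049999952316284, -0.09099999815225601], [0.36399999260902405, -0.09099999815225601]]
s jartop 254 mean [ 0.4449 -0.1557  0.1501] circ 0.447 -0.1539 0.0216
s rim jarcup 152 mean [ 0.4374 -0.1652  0.1007] circ 0.4446 -0.1563 0.0248
s bot 186 mean [ 0.406  -0.2435  0.1377] circ 0.181 -0.4878 0.3553
s mat 1042 mean [0.4255 0.256  0.0078] circ 0.4608 0.2502 0.0939
```

```bash
cat >> h.py <<'E'
from scipy.spatial.transform import Rotation as Ro
def go(target, clos=None):
    """shift in tool axes (m) to world TCP target, and spin (deg) to bring tool y along direction clos"""
    s=bot.state(); R=Ro.from_quat(s['ee_rot']).as_matrix()
    d=R.T@(np.array(target)-s['ee_pos']); out=[d.round(4)]
    if clos is not None:
        c=R.T@np.array([*clos,0]); a=np.degrees(np.arctan2(-c[0],c[1])); out.append(round((a+90)%180-90,1))
    print('t',round(s['clock'],2),'tcp',s['ee_pos'].round(4),'y',R[:,1].round(3),'z',R[:,2].round(3),'q',s['qpos'].round(2),'F',s['contact_force'].round(1),'w',round(s['gripper_width'],4),'->',*out)
E
python3 - <<'E'
from h import *
f=dict(np.load('top.npz')); P=pts(f); z=P[...,2]
hsv=cv2.cvtColor(f['pixels'],cv2.COLOR_BGR2HSV)
b=np.zeros(z.shape,bool); b[215:285,362:462]=1
m=b&(z>.003)&(z<.016)&(hsv[...,1]>90)
m=cv2.morphologyEx(m.astype(np.uint8),cv2.MORPH_OPEN,np.ones((2,2)))>0
r=cv2.minAreaRect(P[m][:,:2].astype(np.float32)); print(m.sum(),r); B=cv2.boxPoints(r); print(B.round(3).tolist())
e=[B[1]-B[0],B[2]-B[1]]; e=max(e,key=np.linalg.norm); e=e/np.linalg.norm(e); e*=np.sign(e[1])
print('stand y',e)
m=b&(z>.125)&(z<.16)
n,l,st,c=cv2.connectedComponentsWithStats(m.astype(np.uint8))
for i in range(1,n): 
    if st[i,4]>5: print(st[i], P[l==i].mean(0).round(4))
b[:]=0;b[212:290,150:228]=1
m=b&(hsv[...,1]>110)&(z<.02); p=P[m]; lo,hi=np.percentile(p,[.3,99.7],axis=0); print('mat',m.sum(),lo,hi,(lo+hi)/2)
go([.4485,-.156,.2],[e[1],-e[0]])
E
```

```text
1154 ((0.356059193611145, -0.1568891406059265), (0.16529658436775208, 0.23707547783851624), 61.41083908081055)
[[0.21199999749660492, -0.17299999296665192], [0.42100000381469727, -0.28600001335144043], [0.5, -0.14100000262260437], [0.2919999957084656, -0.02800000086426735]]
stand y [-0.8780735   0.47852576]
[389 219  25  25 460] [ 0.4474 -0.1551  0.1499]
[439 245  11   8  59] [ 0.4179 -0.2327  0.1406]
mat 2691 [0.3730952  0.20033637 0.00267732] [0.4880017  0.31692948 0.01492358] [0.43054845 0.25863292 0.00880045]
t 0.1 tcp [ 0.2193 -0.5847  0.2304] y [-0.351  0.936  0.002] z [-0.001  0.002 -1.   ] q [-0.95  0.39  0.01 -0.   -1.19 -0.26] F [-0.9  0.2  0.4] w 0.0852 -> [-0.3651  0.3209  0.0309] 49.1
```

>>> jog_arm([
  [-0.015,0.013,0,-3],
  [-0.04,0.035,0,-9],
  [-0.068,0.06,0,-16],
  [-0.098,0.086,0,-23],
  [-0.128,0.112,0,-30],
  [-0.158,0.139,0,-37],
  [-0.185,0.163,0,-43],
  [-0.21,0.185,0,-48],
], hand=1, newtons=30)

```text
clock: 0.77
ee_pos: [0.3514, -0.3361, 0.2311]
ee_rot: [-0.565, 0.825, 0.0, -0.0]
contact_force: [1.5, 0.6, -0.2]
gripper_width: 0.0854
grasp_force: 0.0
```

```bash
python3 -c "
from h import *
go([.448,-.1555,.23],[.929,-.371])"
```

```text
t 0.77 tcp [ 0.3514 -0.3361  0.2311] y [-0.933  0.361  0.001] z [-0.  0. -1.] q [-0.43  0.15 -0.32 -0.   -1.1   0.06] F [ 1.5  0.6 -0.2] w 0.0854 -> [-0.2033 -0.025   0.0011] 0.6
```

>>> jog_arm([
  [-0.02,-0.003,0,0],
  [-0.055,-0.007,0,0],
  [-0.09,-0.011,0,0],
  [-0.125,-0.016,0,0],
  [-0.16,-0.02,0,0],
  [-0.19,-0.024,0,0],
  [-0.203,-0.025,0,0],
  [-0.203,-0.025,0,0],
])

```text
clock: 1.43
ee_pos: [0.4496, -0.1562, 0.231]
ee_rot: [-0.565, 0.825, 0.0, -0.0]
contact_force: [0.4, -1.2, 0.0]
gripper_width: 0.0852
grasp_force: 0.0
```

```bash
python3 - <<'E'
from h import *
f=grab('wrist'); cv2.imwrite('pics/w1.png',f['pixels'])
P=pts(f); z=P[...,2]
for lo,hi,n in((.144,.157,'tops'),(.098,.105,'rims')):
    m=((z>lo)&(z<hi)).astype(np.uint8)
    k,l,st,c=cv2.connectedComponentsWithStats(m)
    for i in range(1,k):
        if st[i,4]>60:
            p=P[l==i]; (x,y),r=cv2.minEnclosingCircle(p[:,:2].astype(np.float32)); print(n,st[i],p.mean(0).round(4),(round(x,4),round(y,4),round(r,4)))
go([.448,-.1555,.23],[.929,-.371])
E
```

```text
tops [318 103  15  15 133] [ 0.4173 -0.2345  0.1453] (0.4176, -0.2344, 0.0045)
tops [ 295  214   61   61 2879] [ 0.4471 -0.1575  0.1503] (0.4476, -0.1564, 0.0204)
rims [290  74  71  73 829] [ 0.4167 -0.2352  0.1009] (0.4171, -0.2343, 0.025)
rims [302  86  47  50 328] [ 0.4169 -0.2347  0.1037] (0.4172, -0.2343, 0.0166)
rims [293 193  64  43 475] [ 0.4429 -0.1693  0.101 ] (0.4475, -0.1564, 0.0249)
rims [477 323  29  11 150] [ 0.3495 -0.0208  0.1021] (0.3479, -0.0173, 0.0125)
t 1.48 tcp [ 0.4488 -0.1573  0.231 ] y [-0.932  0.363  0.001] z [-0.001  0.    -1.   ] q [ 0.01  0.13 -0.34 -0.   -1.1  -0.38] F [-0.1  0.3 -0.1] w 0.085 -> [-0.0014  0.0014  0.001 ] 0.5
```

View pics/w1.png

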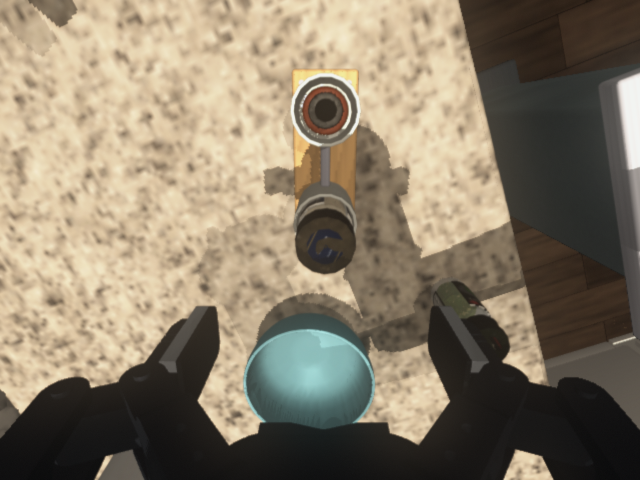

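The wrist view puts the jar cap (326,240), with its cup, at (0.4476, -0.1564). The bottle's cup is straight ahead at (326,108). The fingers straddle across the stand's axis as intended, so I'm descending.

>>> jog_arm([
  [-0.001,0.0013,0.01,0.4],
  [-0.001,0.0013,0.03,0.4],
  [-0.001,0.0013,0.05,0.4],
  [-0.001,0.0013,0.07,0.4],
  [-0.001,0.0013,0.09,0.4],
  [-0.001,0.0013,0.105,0.4],
  [-0.001,0.0013,0.119,0.4],
  [-0.001,0.0013,0.125,0.4],
], hand=0.7)

```text
clock: 2.15
ee_pos: [0.4458, -0.1579, 0.1043]
ee_rot: [-0.559, 0.829, 0.001, -0.002]
contact_force: [-0.5, -0.2, -0.9]
gripper_width: 0.0601
grasp_force: 0.0
```

```bash
python3 - <<'E'
from h import *
for i in range(2):
    f=grab('wrist'); go([.4476,-.1564,.106],[.931,-.364])
cv2.imwrite('pics/w2.png',f['pixels'])
P=pts(f); z=P[...,2]
m=(z>.098)&(z<.105); b=np.zeros_like(m); b[:,200:440]=1; m&=b
k,l,st,c=cv2.connectedComponentsWithStats(m.astype(np.uint8))
for i in range(1,k):
    if st[i,4]>60:
        p=P[l==i]; (x,y),r=cv2.minEnclosingCircle(p[:,:2].astype(np.float32)); print(st[i],(round(x,4),round(y,4),round(r,4)))
E
```

```text
t 2.2 tcp [ 0.4458 -0.1577  0.1041] y [-0.927  0.374  0.005] z [-0.005  0.    -1.   ] q [ 0.    0.27 -0.53 -0.   -0.78 -0.39] F [-0.3 -0.2 -1.4] w 0.0599 -> [-0.0019 -0.0012 -0.0019] -0.6
t 2.25 tcp [ 0.4466 -0.1577  0.1053] y [-0.928  0.373  0.003] z [-0.003  0.    -1.   ] q [ 0.    0.27 -0.52 -0.   -0.78 -0.39] F [-0.3  0.1  0.2] w 0.0602 -> [-0.0016 -0.0005 -0.0007] -0.6
[ 251   43  131  137 3057] (0.4171, -0.2343, 0.0251)
[272  67  88  92 938] (0.4173, -0.2343, 0.0166)
[ 264  257  111   72 1744] (0.4474, -0.1565, 0.0249)
```

View pics/w2.png

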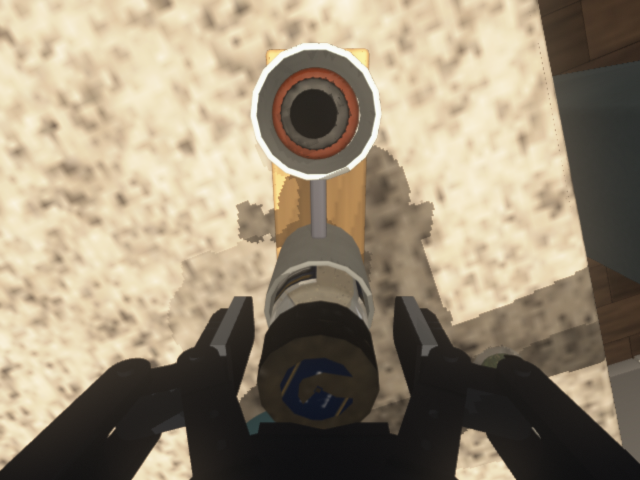

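The cap is centred at u≈318 between pads symmetric about about 321, so it is under 1 mm off. I'll trim that, then close.

>>> jog_arm([
  [-0.001,-0.0007,0,0],
  [-0.0015,-0.0007,0,0],
  [-0.0015,-0.0007,0,0],
  [-0.0015,-0.0007,0,0],
  [-0.0015,-0.0007,0,0],
  [-0.0015,-0.0007,0,0],
  [-0.0015,-0.0007,0,0],
  [-0.0015,-0.0007,0,0],
], hand=0.53)

```text
clock: 2.92
ee_pos: [0.449, -0.1558, 0.1064]
ee_rot: [-0.56, 0.828, -0.0, 0.0]
contact_force: [0.2, -0.0, -0.3]
gripper_width: 0.0447
grasp_force: 0.0
```

>>> jog_arm([
  [0,0,0,0],
  [0,0,0,0],
  [0,0,0,0],
  [0,0,0,0],
  [0,0,0,0],
  [0,0,0,0],
  [0,0,0,0],
  [0,0,0,0],
], hand=0.3, newtons=30)

```text
clock: 3.58
ee_pos: [0.449, -0.1559, 0.1065]
ee_rot: [-0.56, 0.828, -0.0, 0.0]
contact_force: [-1.5, 1.3, 4.2]
gripper_width: 0.0401
grasp_force: 30.4
```

```bash
python3 - <<'E'
from h import *
f=grab('wrist'); go([.4476,-.1564,.106]); cv2.imwrite('pics/w3.png',f['pixels'])
P=pts(f); z=P[...,2]
m=(z>.098)&(z<.105); m[:,:200]=0; m[:,440:]=0
k,l,st,c=cv2.connectedComponentsWithStats(m.astype(np.uint8))
for i in range(1,k):
    if st[i,4]>60:
        p=P[l==i]; (x,y),r=cv2.minEnclosingCircle(p[:,:2].astype(np.float32)); print(st[i],(round(x,4),round(y,4),round(r,4)))
E
```

```text
t 3.63 tcp [ 0.449  -0.1559  0.1065] y [-0.928  0.372  0.   ] z [-0. -0. -1.] q [ 0.01  0.27 -0.52  0.   -0.78 -0.39] F [-1.2  0.9  4.9] w 0.0402 -> [0.001  0.0011 0.0005]
[ 258   35  130  136 3038] (0.417, -0.2344, 0.0251)
[279  59  87  92 961] (0.4172, -0.2343, 0.0166)
[ 271  249  107   43 1394] (0.4455, -0.1614, 0.0241)
```

>>> jog_arm([
  [0,0.0005,0,0],
  [0,0.001,0,0],
  [0,0.001,-0.0005,0],
  [0,0.001,-0.001,0],
  [0,0.001,-0.0015,0],
  [0,0.001,-0.002,0],
  [0,0.001,-0.003,0],
  [0,0.001,-0.004,0],
])

```text
clock: 4.3
ee_pos: [0.4478, -0.1554, 0.1101]
ee_rot: [-0.56, 0.828, 0.0, -0.0]
contact_force: [0.9, -0.5, -1.0]
gripper_width: 0.0403
grasp_force: 30.4
```

```bash
cat >> h.py <<'E'
def rims():
    f=grab('wrist'); P=pts(f); z=P[...,2]
    m=(z>.096)&(z<.107); m[:,:200]=0; m[:,440:]=0
    k,l,st,c=cv2.connectedComponentsWithStats(m.astype(np.uint8))
    for i in range(1,k):
        if st[i,4]>60:
            p=P[l==i]; (x,y),r=cv2.minEnclosingCircle(p[:,:2].astype(np.float32)); print(st[i],(round(x,4),round(y,4),round(r,4)),p[:,2].mean().round(4))
    return f
E
python3 - <<'E'
from h import *
go([.4476,-.1564,.106]); f=rims(); cv2.imwrite('pics/w4.png',f['pixels'])
E
```

```text
t 4.3 tcp [ 0.4478 -0.1554  0.1101] y [-0.928  0.372  0.001] z [-0.001  0.    -1.   ] q [ 0.01  0.26 -0.52 -0.   -0.79 -0.39] F [ 0.9 -0.5 -1. ] w 0.0403 -> [ 0.001  -0.0002  0.0041]
[ 256   37  127  133 3140] (0.417, -0.2343, 0.0252) 0.1006
[ 277   61   85   89 2209] (0.4172, -0.2343, 0.0166) 0.105
[ 269  245  106   54 1776] (0.446, -0.16, 0.0243) 0.1008
```

View pics/w4.png

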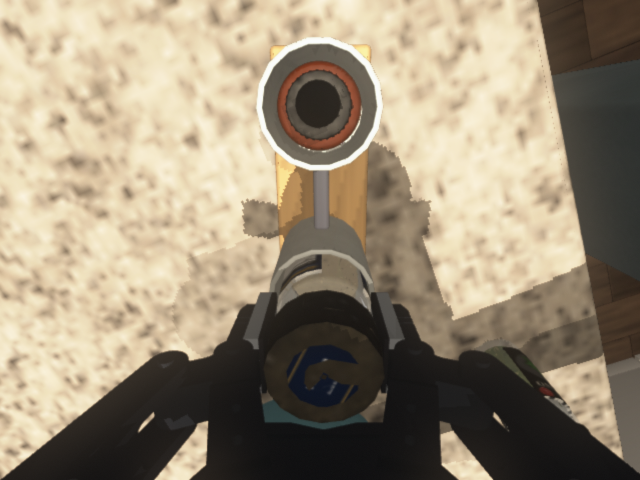

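The cap is held at (324,370). The stand is in place, with the bottle rim still at (0.417, -0.234) and z 0.1006. The vertical load equals the jar's weight alone, so I'm continuing straight up.

>>> jog_arm([
  [0,-0.0004,-0.003,0],
  [0,-0.0004,-0.007,0],
  [0,-0.0004,-0.012,0],
  [0,-0.0004,-0.017,0],
  [0,-0.0004,-0.022,0],
  [0,-0.0004,-0.027,0],
  [0,-0.0004,-0.032,0],
  [0,-0.0004,-0.037,0],
])

```text
clock: 5.02
ee_pos: [0.4485, -0.1557, 0.148]
ee_rot: [-0.56, 0.828, -0.0, 0.0]
contact_force: [0.4, 0.4, -2.0]
gripper_width: 0.0404
grasp_force: 30.4
```

>>> jog_arm([
  [0,0,-0.005,0],
  [0,0,-0.012,0],
  [0,0,-0.022,0],
  [0,0,-0.034,0],
  [0,0,-0.048,0],
  [0,0,-0.062,0],
  [0,0,-0.074,0],
  [0,0,-0.08,0],
])

```text
clock: 5.68
ee_pos: [0.4492, -0.1557, 0.2294]
ee_rot: [-0.56, 0.828, -0.001, 0.001]
contact_force: [0.1, -0.6, -1.1]
gripper_width: 0.0403
grasp_force: 30.5
```

```bash
python3 - <<'E'
from h import *
go([.43,.258,.23]); rims(); f=grab('side'); cv2.imwrite('pics/s5.png',f['pixels'][150:400,150:500])
E
```

```text
t 5.68 tcp [ 0.4492 -0.1557  0.2294] y [-0.928  0.372 -0.003] z [ 0.003 -0.    -1.   ] q [ 0.01  0.13 -0.35  0.   -1.09 -0.39] F [ 0.1 -0.6 -1.1] w 0.0403 -> [-0.377   0.1716 -0.0009]
[289  73  71  74 893] (0.4172, -0.2342, 0.025) 0.1008
[301  86  47  49 774] (0.4172, -0.2343, 0.0166) 0.105
[293 193  64  47 492] (0.4475, -0.156, 0.0251) 0.1006
```

View pics/s5.png

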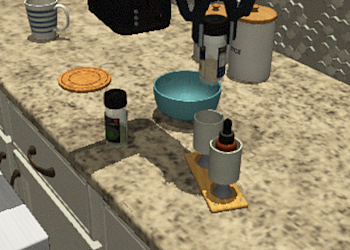

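The jar hangs upright at (212,50) in the crop. The stand and bottle haven't moved, with rims within 0.5 mm of before. Next, the swing to the mat.

>>> jog_arm([
  [-0.007,0.003,0,0],
  [-0.023,0.0105,0,0],
  [-0.046,0.021,0,0],
  [-0.073,0.033,0,0],
  [-0.1,0.0455,0,0],
  [-0.127,0.058,0,0],
  [-0.154,0.07,0,0],
  [-0.181,0.0825,0,0],
])

```text
clock: 6.45
ee_pos: [0.4381, 0.0446, 0.2263]
ee_rot: [-0.56, 0.828, 0.0, -0.001]
contact_force: [0.7, 0.3, -1.3]
gripper_width: 0.0403
grasp_force: 30.5
```

>>> jog_arm([
  [-0.027,0.0125,0,0],
  [-0.054,0.025,0,0],
  [-0.081,0.037,0,0],
  [-0.108,0.049,0,0],
  [-0.135,0.0615,0,0],
  [-0.16,0.073,0,0],
  [-0.18,0.082,0,0],
  [-0.193,0.088,0,0],
])

```text
clock: 7.12
ee_pos: [0.4284, 0.257, 0.2261]
ee_rot: [-0.561, 0.828, -0.0, -0.001]
contact_force: [-0.5, -0.7, -1.1]
gripper_width: 0.0398
grasp_force: 30.5
```

```bash
python3 - <<'E'
from h import *
go([.429,.2575,.08]); f=grab('side'); g=grab('wrist')
cv2.imwrite('pics/s6.png',np.hstack([f['pixels'][100:300,130:380],cv2.resize(g['pixels'],(266,200))]))
P=pts(f); z=P[...,2]; m=np.zeros(z.shape,bool); m[100:300,130:380]=1
m&=(abs(P[...,0]-.43)<.03)&(abs(P[...,1]-.258)<.03)&(z>.05)
for a in np.arange(.12,.28,.01): print(round(a,2),(m&(z>a)&(z<a+.01)).sum(),end=' ')
E
```

```text
t 7.12 tcp [0.4284 0.257  0.2261] y [-0.929  0.37   0.001] z [-0.002 -0.001 -1.   ] q [ 0.87  0.18 -0.3  -0.   -1.1  -1.24] F [-0.5 -0.7 -1.1] w 0.0398 -> [-0.001  -0.0005  0.1461]
0.12 0 0.13 0 0.14 0 0.15 0 0.16 37 0.17 86 0.18 88 0.19 97 0.2 97 0.21 87 0.22 102 0.23 128 0.24 133 0.25 145 0.26 180 0.27 88 0.28 53
```

View pics/s6.png

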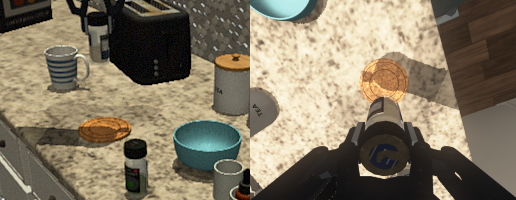

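Over the mat: mat at (105,130) in the side crop, with the jar above it and upright. Its underside is at about z 0.165 by both depth and kinematics. Lowering now.

>>> jog_arm([
  [0,0,0.008,0],
  [0,0,0.026,0],
  [0,0,0.05,0],
  [0,0,0.076,0],
  [0,0,0.1,0],
  [0,0,0.123,0],
  [0,0,0.14,0],
  [0,0,0.149,0],
])

```text
clock: 7.88
ee_pos: [0.4279, 0.2522, 0.0756]
ee_rot: [-0.559, 0.829, -0.0, -0.003]
contact_force: [-0.0, -0.9, -1.0]
gripper_width: 0.0402
grasp_force: 30.5
```

>>> jog_arm([
  [0,0,0.0005,0],
  [0,0,0.0015,0],
  [0,0,0.0025,0],
  [0,0,0.0035,0],
  [0,0,0.0045,0],
  [0,0,0.0055,0],
  [0,0,0.0055,0],
  [0,0,0.0055,0],
])

```text
clock: 8.55
ee_pos: [0.4293, 0.2551, 0.073]
ee_rot: [-0.56, 0.828, 0.0, 0.0]
contact_force: [0.8, 0.5, -1.6]
gripper_width: 0.0401
grasp_force: 30.5
```

>>> jog_arm([
  [0,0,0.0005,0],
  [0,0,0.001,0],
  [0,0,0.0015,0],
  [0,0,0.002,0],
  [0,0,0.0025,0],
  [0,0,0.003,0],
  [0,0,0.003,0],
  [0,0,0.003,0],
])

```text
clock: 9.22
ee_pos: [0.4293, 0.2549, 0.0698]
ee_rot: [-0.56, 0.828, -0.0, -0.0]
contact_force: [-0.4, -0.0, -1.5]
gripper_width: 0.0397
grasp_force: 30.5
```

```bash
python3 - <<'E'
from h import *
go([.429,.2575,.07]); f=grab('side')
cv2.imwrite('pics/s7.png',cv2.resize(f['pixels'][130:280,170:320],(600,600)))
E
```

```text
t 9.22 tcp [0.4293 0.2549 0.0698] y [-0.928  0.372  0.   ] z [-0. -0. -1.] q [ 0.86  0.36 -0.5   0.   -0.7  -1.24] F [-0.4 -0.  -1.5] w 0.0397 -> [-0.0023  0.0012 -0.0002]
```

View pics/s7.png

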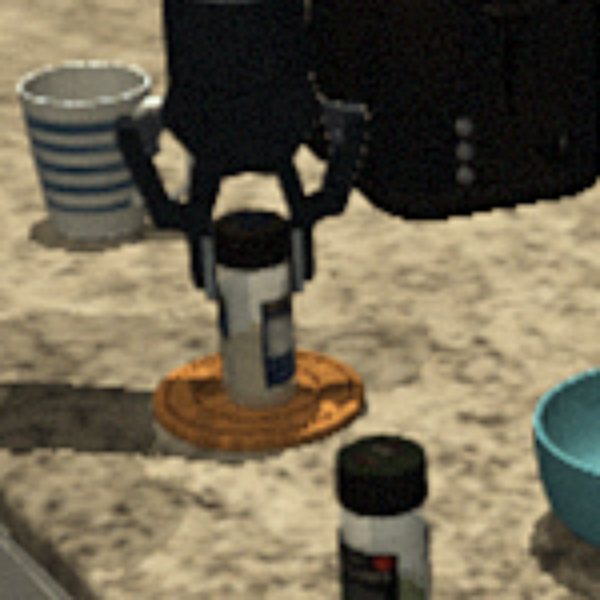

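The jar is over the middle of the mat: its base is at (258,400) in the crop and the mat spans 155 to 365. It is not loaded yet, so I'm lowering by fractions of a millimetre until it touches.

>>> jog_arm([
  [0,0,0.0003,0],
  [0,0,0.0006,0],
  [0,0,0.0009,0],
  [0,0,0.0012,0],
  [0,0,0.0012,0],
  [0,0,0.0012,0],
  [0,0,0.0012,0],
  [0,0,0.0012,0],
])

```text
clock: 9.93
ee_pos: [0.4294, 0.2551, 0.0695]
ee_rot: [-0.56, 0.828, -0.0, 0.0]
contact_force: [-2.7, -0.7, 6.2]
gripper_width: 0.0404
grasp_force: 31.2
```

Contact, at about 7 N. Releasing.

>>> jog_arm([
  [0,0,-0.0005,0],
  [0,0,-0.0005,0],
  [0,0,-0.0005,0],
  [0,0,-0.0005,0],
  [0,0,-0.0005,0],
  [0,0,-0.0005,0],
  [0,0,-0.0005,0],
  [0,0,-0.0005,0],
], hand=0.75)

```text
clock: 10.6
ee_pos: [0.4293, 0.2549, 0.069]
ee_rot: [-0.56, 0.828, 0.0, -0.0]
contact_force: [-0.1, -0.7, 0.5]
gripper_width: 0.0644
grasp_force: 0.0
```

>>> jog_arm([
  [0,0,-0.005,0],
  [0,0,-0.015,0],
  [0,0,-0.03,0],
  [0,0,-0.05,0],
  [0,0,-0.075,0],
  [0,0,-0.1,0],
  [0,0,-0.115,0],
  [0,0,-0.12,0],
])

```text
clock: 11.27
ee_pos: [0.4305, 0.256, 0.1925]
ee_rot: [-0.561, 0.828, 0.0, 0.003]
contact_force: [0.8, 0.2, -0.6]
gripper_width: 0.0641
grasp_force: 0.0
```

```bash
python3 - <<'E'
from h import *
go([.429,.2575,.07]); f=grab('side'); g=grab('wrist')
cv2.imwrite('pics/s8.png',np.hstack([f['pixels'][130:370,170:420],cv2.resize(g['pixels'],(320,240))]))
P=pts(g); z=P[...,2]; m=(z>.105)&(z<.12)&(abs(P[...,0]-.43)<.04)&(abs(P[...,1]-.256)<.04)
p=P[m]; print(m.sum(),p.mean(0),cv2.minEnclosingCircle(p[:,:2].astype(np.float32)))
E
```

```text
t 11.27 tcp [0.4305 0.256  0.1925] y [-0.928  0.372 -0.003] z [ 0.005  0.004 -1.   ] q [ 0.86  0.21 -0.35  0.   -1.01 -1.24] F [ 0.8  0.2 -0.6] w 0.0641 -> [-0.0002  0.0023  0.1225]
2986 [0.42759567 0.25327027 0.11312877] ((0.42822450399398804, 0.2547611594200134), 0.020490039139986038)
```

View pics/s8.png

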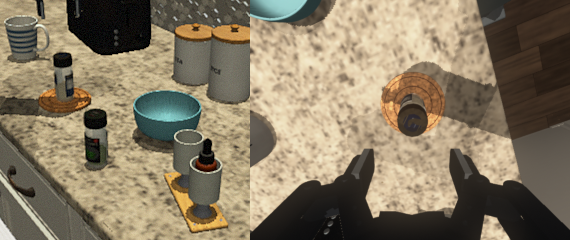

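The jar stands upright on the mat at (65,80), its top at z 0.113 and within about 4 mm of the mat's centre. The stand still holds the dropper bottle at (205,175), and the gripper is clear.

```bash
python3 -c "
from bench import bot
print(bot.sign_off())"
```

```text
the job is handed in; nothing more can be done
None
```

The spice jar stands upright near the centre of the cork mat, the stand did not tip or shift measurably, the dropper bottle is still in its cup, and the job was handed in at about 11 s of robot time.

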